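# Clear the headband and open the bead jar

### The arm

A 6-joint arm with a two-finger parallel gripper is mounted at the origin on the work surface. World frame = base frame: x ahead of the robot, y to its left, z up, the work surface at z = 0. Lengths are in m, angles in rad, forces in N, time in s.
With the tool pointing down it reaches from about 0.35 to 0.975 m from the base axis. Payload 4.9 kg.
Tool frame: the origin (TCP) lies on the centre line of the jaws, within the pads' length; the fingertips stand 8 mm ahead of it and the grasp point (between the pads) lies 11 mm behind it; z points along the fingers, y is the direction in which the jaws open and shut (so a half turn about z gives the same grasp; the last joint's range is limited). The gripper opens to 85 mm and grips with 20 to 120 N. Pads are 22 mm wide; open, the fingers measure 114 mm over their backs; the gripper's body (76 mm by 85 mm) begins 54 mm behind the grasp point. The pads swing forward as they close: fully open they stand 13 mm farther back than shut.
Start: joints at [1.056, 0.053, 1.613, -0, 1.476, -0.119], TCP at [0.241, 0.577, 0.239] pointing down, gripper open.
Joint ranges: [-3.01, 3.01], [-1.01, 2.22], [0.06, 2.58], [-1.02, 4.17], [0.09, 2.62], [-3.14, 3.14]. Speed limits (rad/s): [2.57, 2.57, 3.14, 3.14, 3.14, 3.14].

### API

Orientations are given as [roll, pitch, yaw] about the fixed x, y, z axes, in that order (R = Rz(yaw) Ry(pitch) Rx(roll)).
In Python, from workcell import * gives the robot as it stands. Calls block until the motion is done:
- goto(position, orientation): joint-space move of the TCP to a pose.
- line_to(position, attitude=None, velocity=0.15, threshold=None): straight line of the TCP; attitude=None keeps the orientation; velocity is the mean speed in m/s. With threshold (N) it stops when the force on the tool has changed by that much, and returns True; else False.
- movej(angles): joint-space move.
- gripper_to(opening, effort=None): finger opening in m; effort is the grip in N (None keeps the last); returns when the fingers have stopped.
- wait(seconds).
- solve_ik(position, orientation): joint angles nearest the present ones, or None.
- read_state(): the state.
- camera(name): name is "scene" or "top"; returns the picture (400x640x3 uint8, blue, green, red); there is no depth.
- get_calibration(name): a dict with "fx", "fy", "cx", "cy" (pixels), "R" (3x3) and "t" (3): a world point X has camera coordinates R X + t. Camera axes: x right, y down, z forward; pixel columns grow to the right and rows downward; lengths in m; the calibration is good to about 2 mm. A picture is of the moment at which its call begins. get_calibration takes no time and is no camera call.
A pose or a line that the arm cannot do raises PlanningError and nothing moves.
- hand_in(): hands the job in, once; it reports no verdict.
The state is a dict: "time": time; "joints": joint angles; "qvel": joint speeds; "tau": joint torques, N m; "ee_pos": TCP position; "ee_rot": TCP orientation; "contact_force": force on the tool from outside, world axes, zero at the start; "wrist_torque": the same for the moment, N m; "opening": finger opening in m.
Only numpy, scipy, OpenCV 4.12 (cv2) and the standard library are available. Lean on these libraries where they do the work, as an engineer would, in place of code of your own. Each camera call takes 0.05 s, during which the arm holds its last target. There are 200 camera calls.

### The job

On the jewellery stall, a headband has been left astride the red lid of the bead jar: take it off and hang it over the display bar, one leg on each side of the bar, and let go of it. Then unscrew the tight lid anticlockwise while the wooden holder braces the jar, stop turning when the threads let go, and lift the lid clear; finish while still holding it level just above the jar's mouth, a few centimetres at most, without letting go or putting it down. The jar must stay seated in its holder and the other goods must be left where they are.

Things in the scene. Friction and masses are not known exactly. Their poses are not given: they have to be found in the camera images.
- headband: rigid brass inverted U, about 90 g, band 12 mm wide (y), 4 thick. Starts astride the lid. Origin: mid underside of its flat top (76 mm along x), which rests on lid or bar. Legs hang in its x-z plane at x = +-57 (at most 65) down to z = -88. Grip across y: the amber stone on top, z = 4 to 38, 28 long (x), 14 thick (y); keep fingertips over z = 4, clear of the bar.
- stand: fixed brown wooden display stand. Origin: centre of its base on the table. Base 90 x 250 mm (x, y), 14 mm high. A round bar of 12 mm diameter runs along the stand's y axis, axis 150 mm above the table, held by two posts 108 mm either side of the middle, whose knobs top out at 172 mm.
- bar_top (a point): the middle of the bar's upper surface, 156 mm above the table; its y axis runs along the bar. A hung headband has its x axis across the bar and its origin about here.
- holder: fixed pale wooden block 98 x 98 mm, 26 mm high, with a square recess 69 mm wide whose floor is 6 mm above the table; it keeps the jar from turning, but not from being lifted out. Origin: centre of its underside; axes along its sides.
- jar: square clear glass jar of beads, 66 x 66 mm, about 0.45 kg, loose in the holder's recess (1.5 mm play each side). Origin: centre of its underside, z up. Shoulder at 76 mm, round neck of 38 mm diameter up to 98 mm with thread ledges 49 mm across; a white inner seal bar on the neck rises to 104 mm.
- lid: red round screw lid, 62 mm diameter, 26 high, 50 g. Origin: centre of its lower rim, z up; seated 82 mm above the jar's origin, 6 above the shoulder. Grip across its diameter from above. Takes 0.4 N m; after 55 degrees (0.95 rad) anticlockwise from above the threads let go (it does not rise by itself); lifted sooner it lifts the jar. Raised 22 mm it clears all of the jar.
- seal (a joint): how far the white inner seal, which turns with the lid on the jar's axis, has been unscrewed: 0 tight, about 0.95 rad (minus up to 0.1 for play) when the threads let go, turning on past 1.6 rad (overturned) is too far, hard stop at 2.0; anticlockwise from above is positive; it stays where it is left
- gem_tree: bystander: small copper wire tree with coloured stones on a stone foot 64 mm across, about 100 mm tall. Origin: centre of its underside.
- ring_box: bystander: closed red ring box, 57 x 57 x 38 mm. Origin: centre of its underside.
- bead_dish: bystander: blue dish, 80 mm across, 30 mm high. Origin: centre of its underside.
Mind the look-alikes: they are no part of the job. There is more than one size of the headband; the job needs the smallest.

How it is judged:
On the way, in this order (a step that is already met when the one before it is completed fails the run):
1. the headband hangs over the display bar, a leg on each side, let go and at rest (z of headband in the frame of stand between 0.145 and 0.17 m and x of headband in the frame of stand between -0.03 and 0.03 m and y of headband in the frame of stand between -0.09 and 0.09 m and angle between headband's own z axis and vertical below 0.5 rad and contact force between headband and stand above 0.2 N and contact force between headband and the fingers below 0.05 N and linear speed of headband below 0.05 m/s), for 0.3 s.
2. the lid has been unscrewed until the threads let go, still sitting on the jar (value of joint seal above 0.75 rad and z of lid in the frame of jar below 0.09 m), for 0.05 s.
At the end, for the whole second after the job is handed in: Headband hangs on the bar (origin within 30 mm across it, tilt under 0.5 rad), still, not touched. Lid gripped (over 1 N), still, not touching the jar, level to 0.3 rad, centred to 25 mm, rim 100 to 152 mm above the jar's origin. Jar seated within 12 mm, tilt under 0.1 rad (all of step 1 and z of lid in the frame of jar between 0.1 and 0.152 m and horizontal distance between lid and jar below 0.025 m and angle between lid's own z axis and vertical below 0.3 rad and contact force between lid and the fingers above 1 N and contact force between lid and jar below 0.05 N and linear speed of lid below 0.03 m/s and z of jar in the frame of holder below 0.012 m and angle between jar's own z axis and vertical below 0.1 rad and horizontal distance between jar and holder below 0.012 m); the arm keeps its last pose, push and grip.
It fails at once if the jar is lifted out of its holder or tipped (z of jar in the frame of holder above 0.018 m or angle between jar's own z axis and vertical above 0.2 rad).
It fails at once if the lid is turned on long after the threads let go (value of joint seal above 1.6 rad).
It fails at once if the headband falls onto the table (height (world z) of headband below 0.06 m).
It fails at once if a bystander is pushed away or knocked over (distance of any of gem_tree, ring_box, bead_dish from where it was at the start of the episode above 0.03 m or angle between any of gem_tree, ring_box, bead_dish's own z axis and vertical above 0.5 rad).
It also fails if it takes over 54 s, if anything falls off the work surface, if the arm or the gripper's body presses on something with over 40 N, if the wrist force passes 120 N, or if a joint passes its speed limit or range.

## Working session

There is one attempt and no reset: what is moved stays moved. The work goes in short steps, each a Python script; the robot and the scene stay as the last script left them, time stands still between calls to the robot, and variables do not carry over. Pictures are saved under pics/ and viewed, about 8 in all and at most 12, crops included, and the job is handed in when it is done.

```bash
mkdir -p pics; python3 - <<'E'
from workcell import *
import cv2
for n in("scene","top"):
    cv2.imwrite(f"pics/{n}0.png",camera(n)); c=get_calibration(n); print(n,{k:np.round(v,3).tolist() for k,v in c.items()} if 'np' in globals() else c)
s=read_state();print(s)
E
```

```text
scene {'fx': 407.0704821180186, 'fy': 407.0704821180186, 'cx': 313.56120200885937, 'cy': 198.24687085089815, 'R': array([[ 0.45164117,  0.89204187,  0.01677985],
       [ 0.75038428, -0.36961154, -0.54800616],
       [-0.48264241,  0.26009348, -0.83630598]]), 't': array([-0.33022127, -0.29395857,  1.47209484])}
top {'fx': 377.9160600626192, 'fy': 377.9160600626192, 'cx': 319.5850923382651, 'cy': 195.38958478721653, 'R': array([[-0.01861868, -0.9998224 ,  0.00291738],
       [-0.97852502,  0.01762282, -0.20537338],
       [ 0.20528549, -0.00667852, -0.97867935]]), 't': array([0.09953052, 0.52807225, 1.027086  ])}
{'time': 0.1, 'joints': array([ 1.05603893e+00,  5.32756287e-02,  1.61413568e+00, -1.46152500e-05,
        1.47600993e+00, -1.19016751e-01]), 'qvel': array([ 2.17966793e-04, -1.85336817e-04, -5.32378108e-03, -5.84925531e-05,
        2.28563054e-03, -7.36375168e-04]), 'tau': array([ 4.90875027e-04, -3.94907498e+01, -3.71361279e+01, -1.38062755e-04,
        3.87272783e-03,  6.81622396e-06]), 'ee_pos': array([0.24067605, 0.57621321, 0.23820793]), 'ee_rot': array([-3.13977528e+00, -2.02673673e-04,  2.74585322e+00]), 'contact_force': array([ 0.55453681, -0.04283439, -0.02568075]), 'wrist_torque': array([-0.01944831, -0.00455372, -0.05194772]), 'opening': 0.08559642494992331}
```

View pics/scene0.png

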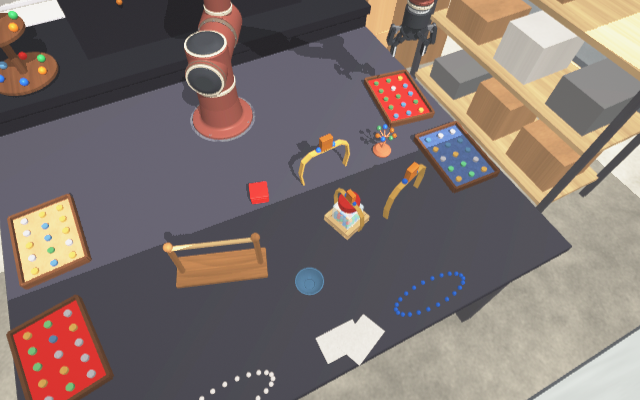

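View pics/top0.png

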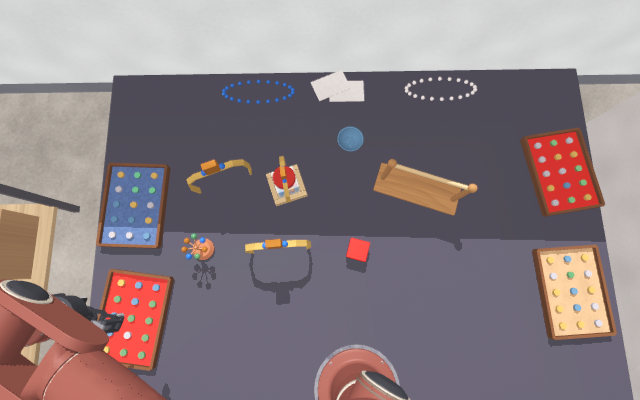

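The headband to move sits astride the lid at top px (284,178), scene px (347,205). The stand runs roughly from top px (390,165) to (472,188). Two larger look-alike headbands are at top px (220,172) and (278,245). Next I'll enlarge crops of both views.

```bash
python3 - <<'E'
import cv2,numpy as np
t=cv2.imread("pics/top0.png");s=cv2.imread("pics/scene0.png")
a=cv2.resize(t[145:215,250:325],(400,373),interpolation=2);b=cv2.resize(s[180:245,315:390],(400,347),interpolation=2)
c=cv2.resize(t[145:225,365:485],(400,267),interpolation=2);d=cv2.resize(s[220:295,155:275],(400,250),interpolation=2)
f=lambda x,h:cv2.copyMakeBorder(x,0,h-x.shape[0],0,0,0)
cv2.imwrite("pics/crop.png",np.vstack([np.hstack([a[:300],b[:300]]) if 0 else np.hstack([f(cv2.resize(a,(350,327)),330),f(cv2.resize(b,(350,303)),330)]),np.hstack([f(cv2.resize(c,(350,233)),235),f(cv2.resize(d,(350,219)),235)])]))
E
```

```text
(no output)
```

View pics/crop.png

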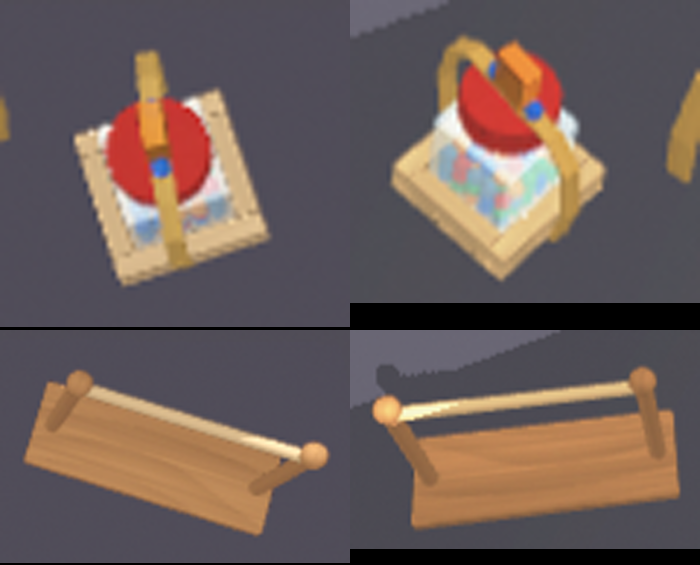

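The crops show the stone straddling the lid, the headband's band close to radial in the top view, and both bar knobs. I'll measure these by ray casting and triangulation.

```bash
cat >h.py <<'E'
import numpy as np,cv2
from workcell import *
def ray(n,p):
    c=get_calibration(n);R,t=np.array(c["R"]),np.array(c["t"])
    d=R.T@np.array([(p[0]-c["cx"])/c["fx"],(p[1]-c["cy"])/c["fy"],1]);return -R.T@t,d/np.linalg.norm(d)
def plane(n,p,z):
    o,d=ray(n,p);return o+d*(z-o[2])/d[2]
def tri(pt,ps):
    A=0;b=0;L=[ray("top",pt),ray("scene",ps)]
    for o,d in L:
        P=np.eye(3)-np.outer(d,d);A=A+P;b=b+P@o
    X=np.linalg.solve(A,b);return X,max(np.linalg.norm((np.eye(3)-np.outer(d,d))@(X-o)) for o,d in L)
def mask(img,lo,hi,box):
    m=cv2.inRange(cv2.cvtColor(img,cv2.COLOR_BGR2HSV),lo,hi);k=np.zeros_like(m);x0,y0,x1,y1=box;k[y0:y1,x0:x1]=m[y0:y1,x0:x1];return k
def cen(m):
    n,l,s,c=cv2.connectedComponentsWithStats(m)
    i=1+np.argmax(s[1:,4]);return c[i],s[i]
E
python3 - <<'E'
from h import *
np.set_printoptions(precision=4,suppress=True)
t=cv2.imread("pics/top0.png");s=cv2.imread("pics/scene0.png")
print("knobs",tri((392.4,163.2),(255.1,237.5)),tri((472.3,187.9),(168,247.4)))
B={"top":(262,145,310,210),"scene":(320,180,372,242)}
for nm,lo,hi,z in(("stone",(7,200,120),(15,255,255),.14),("blue",(104,150,110),(118,255,255),.12)):
    for n,im in(("top",t),("scene",s)):
        m=mask(im,lo,hi,B[n]);k,l,st,c=cv2.connectedComponentsWithStats(m)
        for i in range(1,k):
            if st[i,4]>3: print(nm,n,c[i],st[i],plane(n,c[i],z))
for n,im in(("top",t),("scene",s)):
    m=mask(im,(0,170,150),(4,255,255),B[n])|mask(im,(176,170,150),(179,255,255),B[n])
    p=cv2.findNonZero(m);e=cv2.minEnclosingCircle(p);print("lid",n,e,plane(n,e[0],.114))
    g=mask(im,(16,120,90),(24,255,255),B[n]);
    # holder: pale wood
    w=mask(im,(10,50,150),(22,140,255),B[n]);q=cv2.minAreaRect(cv2.findNonZero(w));print("holder",n,q,[plane(n,x,.026) for x in cv2.boxPoints(q)])
print("leg",tri((288.6,201.1),(360.4,230.4)))
for n,ps in (("scene",((345.4,195.),(354.4,203.6))),):
    for p in ps: print(plane(n,p,.12))
print("bar ends top",plane("top",(392.4,163.2),.16),plane("top",(472.3,187.9),.16))
E
```

```text
knobs (array([ 0.5914, -0.1001,  0.16  ]), np.float64(0.00225117971978352)) (array([ 0.5211, -0.3034,  0.1597]), np.float64(0.002209067201182691))
blue top [284.125 180.125] [283 179   3   3   8] [0.5601 0.1855 0.12  ]
blue scene [354.     203.2857] [353 202   3   3   7] [0.5936 0.1939 0.12  ]
lid top ((283.7903137207031, 176.7903289794922), 11.10767650604248) [0.571 0.187 0.114]
holder top ((284.1500244140625, 178.94998168945312), (45.53679656982422, 33.203914642333984), 71.56504821777344) [array([0.6392, 0.2625, 0.026 ]), array([0.6705, 0.1681, 0.026 ]), array([0.5367, 0.1263, 0.026 ]), array([0.5071, 0.2187, 0.026 ])]
lid scene ((348.75, 201.25), 10.753006935119629) [0.5781 0.1864 0.114 ]
holder scene ((343.5000305175781, 214.00001525878906), (44.547725677490234, 34.64822769165039), 45.0) [array([0.5166, 0.1147, 0.026 ]), array([0.4702, 0.225 , 0.026 ]), array([0.6129, 0.2542, 0.026 ]), array([0.6518, 0.1478, 0.026 ])]
leg (array([ 0.5639,  0.2226, -0.1144]), np.float64(0.03454595364792563))
[0.5587 0.1859 0.12  ]
[0.595  0.1943 0.12  ]
bar ends top [ 0.5906 -0.1022  0.16  ] [ 0.5204 -0.3055  0.16  ]
```

```bash
python3 - <<'E'
from h import *
np.set_printoptions(precision=4,suppress=True,linewidth=150)
t=cv2.imread("pics/top0.png");s=cv2.imread("pics/scene0.png")
for im,x0,y0,x1,y1 in((t,277,163,291,182),(s,341,186,360,204)):
    h=cv2.cvtColor(im[y0:y1,x0:x1],cv2.COLOR_BGR2HSV);print(x0,y0);print(h[...,0]);print(h[...,2])
Z=lambda im,x0,y0,x1,y1:cv2.resize(im[y0:y1,x0:x1],(400,400*(y1-y0)//(x1-x0)),interpolation=cv2.INTER_CUBIC)
a,b=Z(t,266,152,302,208),Z(s,328,183,372,236);H=max(len(a),len(b));f=lambda x:cv2.copyMakeBorder(x,0,H-len(x),0,0,0)
p=np.hstack([f(a),f(b)])[:600];print(H);cv2.imwrite("pics/crop2.png",p)
E
```

```text
277 163
[[129 129  17  20  20  20  20  20  17 146 128 128 128 128]
 [128 128  13  20  20  20  20  20  19 150 128 130 129 127]
 [130 128 130  20  20  19  19  18 177 167 147 130 129 131]
 [128 156 174  19  15 175  13   9   1   0 177 172 176  10]
 [170 179   9  15  15  15  16  13   2   1   1   1   4  14]
 [  1   1   8  15  15  16  15  14   3   1   1   1   1   1]
 [  2   2   7  15  15  16  16  15   8   1   1   1   1   1]
 [  1   1   6  16  16  16  16  16   8   1   1   1   1   1]
 [  2   2   1  15  16  16  16  16  11   1   1   1   1   1]
 [  1   2   1  15  16  16  16  16  11   1   2   1   1   1]
 [  1   1   1  15  16  16  16  16  14   2   1   1   1   1]
 [  1   1   1  12  16  16  16  16  15   3   1   1   1   1]
 [  1   1   1   8  15  16  16  16  15   5   1   1   1   1]
 [  1   1   1   6  14  15  15  14  14   7   1   1   1   1]
 [  1   1   1   1  10  14  15  14  14   7   2   1   1   1]
 [  1   1   1   2   6  13  12 179   8   8   2   1   1   1]
 [  1   1   1   2   5 174 117 109 111 178   1   2   1   1]
 [  1   1   1   1   1 131 108 108 108 147   0   1   1   1]
 [  1   1   1   1   1 160 109 
[... 3309 characters left out ...]
45 174 138 137 142 142 213 238 239 239 239 239 208 208 168  89]
 [208 208 194 162 127 134 137 145 148 140 218 238 240 236 230 200 209 210 113]
 [210 209 209 194 149 143 146 146 149 147 146 228 239 208 214 208 209 211 168]
 [211 209 209 209 192 163 147 146 149 148 147 192 211 210 208 208 209 210 211]
 [209 209 209 210 208 194 160 147 149 149 142 206 210 210 206 209 210 211 211]
 [209 209 208 210 211 211 189 156 150 150 146 209 211 210 207 209 211 210 209]
 [209 208 211 211 211 211 211 184 153 149 156 207 195 186 181 209 209 209 209]
 [210 210 211 210 210 211 211 208 171 153 171 188 147 215 191 190 209 211 207]
 [212 212 211 210 209 210 209 210 203 169 181 132 192 215 217 142 208 211 196]]
622
```

View pics/crop2.png

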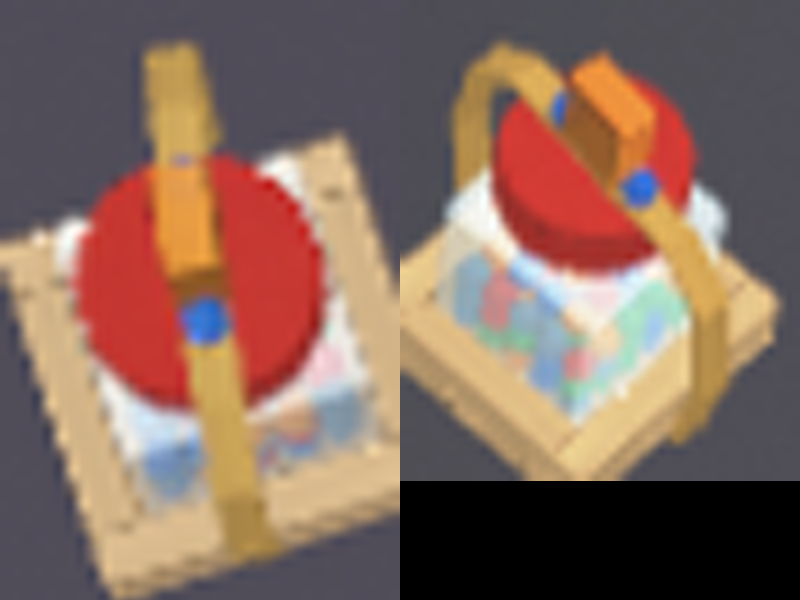

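```bash
python3 - <<'E'
from h import *
np.set_printoptions(precision=4,suppress=True,linewidth=150)
T=lambda x,y:(x/11.11+265.5,y/11.11+151.5)
S=lambda x,y:((x-400)/9.09+327.5,y/9.09+182.5)
print("stone top",tri(T(190,215),S(613,97)),plane("top",T(190,215),.152),plane("scene",S(613,97),.152))
print("lid top",tri(T(200,281),S(595,165)))
def yaw(a,b): d=b-a;return np.degrees(np.arctan2(d[1],d[0])),np.linalg.norm(d)
print("yaw stone scene",yaw(plane("scene",S(638.5,129),.152),plane("scene",S(587.5,65),.152)))
print("yaw stone scene edges",yaw(plane("scene",S(655,118),.152),plane("scene",S(605,55),.152)),yaw(plane("scene",S(622,140),.152),plane("scene",S(570,75),.152)))
print("yaw stone top edge",yaw(plane("top",T(165,268),.152),plane("top",T(153,180),.152)),yaw(plane("top",T(222,262),.152),plane("top",T(206,172),.152)))
print("beads scene",yaw(plane("scene",S(642,187),.121),plane("scene",S(562,105),.121)))
print("knees",tri(T(240,500),S(712,315)),tri(T(172,48),S(505,47)))
E
```

```text
stone top (array([0.5776, 0.188 , 0.1526]), np.float64(0.001445846713285655)) [0.5772 0.1867 0.152 ] [0.5776 0.1897 0.152 ]
lid top (array([0.5731, 0.1893, 0.1078]), np.float64(0.0010931947169769134))
yaw stone scene (np.float64(-175.20985219762844), np.float64(0.02713070304501916))
yaw stone scene edges (np.float64(-175.47822857721755), np.float64(0.026733715295038624)) (np.float64(-174.94609929851978), np.float64(0.027526560956949112))
yaw stone top edge (np.float64(7.647852483134683), np.float64(0.021844664665251905)) (np.float64(9.72079013309265), np.float64(0.022496633241335492))
beads scene (np.float64(-169.0495924148828), np.float64(0.03798211674640786))
knees (array([ 0.5614,  0.2196, -0.03  ]), np.float64(0.0333239220108916)) (array([0.5894, 0.1645, 0.2179]), np.float64(0.021195831740303515))
```

```bash
python3 - <<'E'
from h import *
np.set_printoptions(precision=4,suppress=True,linewidth=150)
T=lambda x,y:(x/11.11+265.5,y/11.11+151.5)
S=lambda x,y:((x-400)/9.09+327.5,y/9.09+182.5)
a,b=tri(T(240,500),S(505,47)),tri(T(172,48),S(712,315));d=b[0]-a[0];print(a,b,np.degrees(np.arctan2(d[1],d[0])))
y=0.14+np.pi;o=[np.pi,0,y]
goto([.577,.188,.23],o)
gripper_to(.06,40)
hit=line_to([.577,.188,.134],velocity=.08,threshold=8);print("hit",hit,read_state()["ee_pos"])
gripper_to(0,40);s=read_state();print(s["opening"],s["contact_force"],s["time"])
line_to([.577,.188,.31],velocity=.1)
s=read_state();print(s["opening"],s["contact_force"],s["time"],s["ee_pos"],s["joints"])
q=solve_ik([.5563,-.2018,.32],[np.pi,0,np.pi-.333]);print(q)
p,r=camera("top"),camera("scene")
cv2.imwrite("pics/lift.png",np.hstack([cv2.resize(p[110:260,230:330],(400,600)),cv2.resize(r[100:250,300:400],(400,600))]))
E
```

```text
(array([0.5194, 0.1829, 0.1061]), np.float64(0.004637398630230458)) (array([0.6345, 0.1964, 0.1039]), np.float64(0.0007014726936208046)) 6.675503770763187
hit False [0.5775 0.1881 0.1349]
0.013025049052810763 [-0.2424 -0.1324  0.7467] 4.1667
0.013379704405618541 [ 0.478  -0.4123 -1.8047] 6.075 [0.5767 0.188  0.3092] [ 0.1924 -0.0218  1.5728  0.      1.5919 -1.5184]
[-0.4737 -0.0611  1.5933  0.      1.6094 -1.7115]
```

View pics/lift.png

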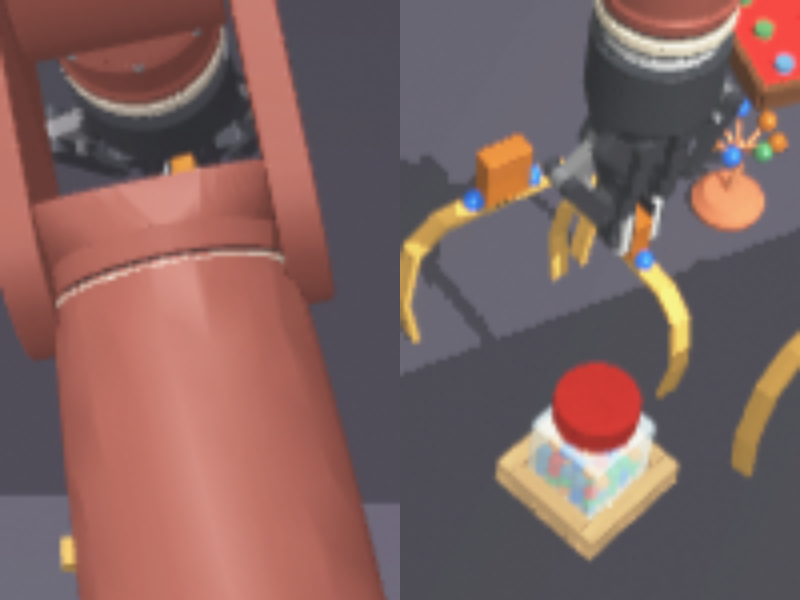

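The headband is held level by its stone at scene px ~(360,155), and the lid and jar are undisturbed in the holder. Next I'll hang it.

```bash
python3 - <<'E'
from h import *
np.set_printoptions(precision=4,suppress=True,linewidth=150)
print("lid scene",plane("scene",(300+197/4-.5,100+403/4-.5),.114))
o=[np.pi,0,np.pi-.333]
goto([.5563,-.2018,.32],o)
line_to([.5563,-.2018,.19],velocity=.12); wait(.2)
h=line_to([.5563,-.2018,.172],velocity=.03,threshold=2.5);s=read_state();print("hit",h,s["ee_pos"],s["contact_force"],s["time"])
r=camera("scene");cv2.imwrite("pics/hang.png",cv2.resize(r[160:300,140:290],(640,597)))
E
```

```text
lid scene [0.5752 0.1881 0.114 ]
hit True [ 0.5563 -0.2018  0.1762] [-0.3091  0.3041  3.7709] 9.5417
```

View pics/hang.png

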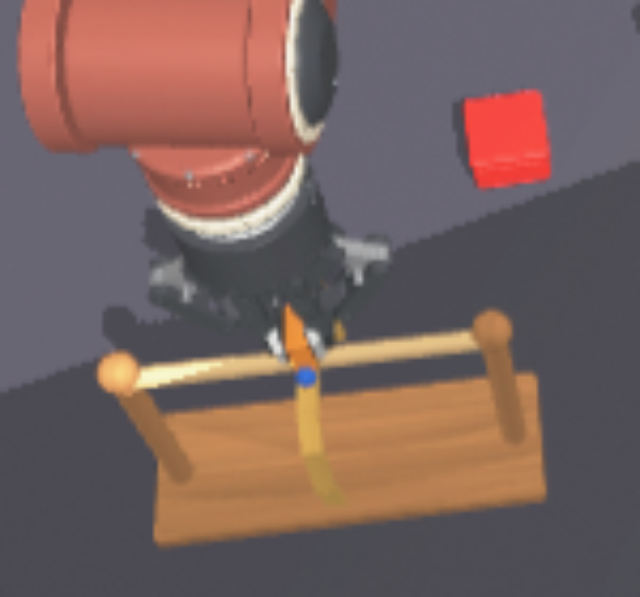

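The headband straddles the bar near its middle, touching at the expected height, with a leg on each side. I'll release it and check.

```bash
python3 - <<'E'
from h import *
np.set_printoptions(precision=4,suppress=True,linewidth=150)
gripper_to(.05,40);wait(.2)
line_to([.5563,-.2018,.30],velocity=.1)
gripper_to(.085,40)
goto([.574,.188,.22],[np.pi,0,1.16]);s=read_state();print(s["joints"],s["time"])
r=camera("scene");t=camera("top");cv2.imwrite("pics/hung.png",np.hstack([cv2.resize(r[180:300,150:270],(400,400)),cv2.resize(t[120:240,370:490],(400,400))]))
E
```

```text
[ 0.1927  0.0158  1.6828 -0.0001  1.4427  0.6038] 14.0667
```

View pics/hung.png

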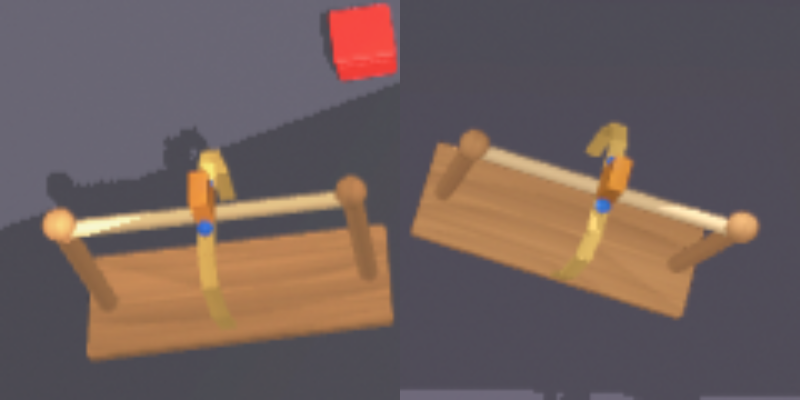

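The headband hangs freely near mid-bar, at scene px ~(211,240), with one leg on each side. Now the lid.

```bash
python3 - <<'E'
from h import *
np.set_printoptions(precision=4,suppress=True,linewidth=150)
def st(l):
    s=read_state();print(l,s["ee_pos"],"open",round(s["opening"],4),s["contact_force"],s["wrist_torque"],"j6",round(s["joints"][5],3),"t",s["time"])
    return s
h=line_to([.574,.188,.099],velocity=.08,threshold=6);print(h);st("down")
gripper_to(.04,80);s=st("grip")
if .055<s["opening"]<.068 and not h:
    q=np.array(s["joints"])
    for a in np.arange(.1,.81,.1):
        p=q.copy();p[5]-=a;movej(p);st(f"a{a:.1f}")
E
```

```text
False
down [0.5744 0.1881 0.0997] open 0.0849 [-0.0006 -0.1736 -0.5872] [ 0.0372  0.0125 -0.0121] j6 0.604 t 15.8333
grip [0.5738 0.1886 0.0997] open 0.0592 [-3.3944  2.09    5.8028] [0.356  0.6603 0.0384] j6 0.604 t 16.2
a0.1 [0.5737 0.1887 0.0997] open 0.0589 [-2.8889  1.1006  1.9174] [ 0.2561  0.3749 -0.0005] j6 0.507 t 16.45
a0.2 [0.5736 0.1888 0.0999] open 0.0586 [-4.1321  2.2614  4.543 ] [ 0.3519  0.7336 -0.1825] j6 0.408 t 16.7
a0.3 [0.5735 0.1887 0.0999] open 0.0592 [-4.6683  1.9138  3.0007] [ 0.3278  0.7929 -0.2559] j6 0.307 t 16.95
a0.4 [0.5735 0.1888 0.0999] open 0.0593 [-5.0677  1.919   4.9151] [ 0.4139  0.7993 -0.2387] j6 0.207 t 17.2
a0.5 [0.5735 0.1888 0.1   ] open 0.0594 [-3.5328  2.4698  5.1114] [ 0.353   0.8268 -0.2194] j6 0.107 t 17.45
a0.6 [0.5735 0.1888 0.1   ] open 0.0592 [-4.8075  2.2694  5.0337] [ 0.3747  0.8383 -0.2374] j6 0.007 t 17.7
a0.7 [0.5735 0.1889 0.1   ] open 0.0593 [-4.5555  3.1757  5.2102] [ 0.3551  0.8346 -0.2209] j6 -0.093 t 17.95
a0.8 [0.5735 0.1889 0.1001] open 0.0589 [-5.8953  2.4884  4.9272] [ 0.4304  0.8713 -0.2702] j6 -0.193 t 18.2
```

```bash
python3 - <<'E'
from h import *
np.set_printoptions(precision=4,suppress=True,linewidth=150)
s=read_state();q=np.array(s["joints"]);q0=.604
for a in np.arange(.85,1.16,.05):
    q[5]=q0-a;movej(q);wait(.1);s=read_state();print(round(a,2),s["ee_pos"],s["contact_force"],s["wrist_torque"],round(s["opening"],4),round(s["joints"][5],3))
r=camera("scene");cv2.imwrite("pics/turn.png",cv2.resize(r[140:260,300:420],(600,600)))
E
```

```text
0.85 [0.5734 0.1891 0.1001] [-4.6965  3.0407  4.3376] [ 0.4558  0.646  -0.3848] 0.0592 -0.243
0.9 [0.5734 0.1891 0.1001] [-4.4364  2.972   2.9424] [ 0.5244  0.733  -0.3713] 0.0589 -0.293
0.95 [0.5734 0.1891 0.1001] [-4.0823  1.9732  4.479 ] [ 0.4402  0.7333 -0.2764] 0.0595 -0.343
1.0 [0.5733 0.1891 0.1001] [-4.0315  3.1737  4.5023] [ 0.5289  0.7711 -0.3729] 0.0595 -0.393
1.05 [0.5734 0.1891 0.1002] [-4.7365  3.1534  3.5276] [ 0.5419  0.7005 -0.336 ] 0.0592 -0.443
1.1 [0.5733 0.1891 0.1002] [-4.0986  3.2592  4.0058] [ 0.5232  0.7716 -0.3633] 0.0593 -0.493
1.15 [0.5733 0.1891 0.1001] [-5.0296  2.7419  3.6459] [ 0.479   0.7752 -0.3262] 0.0594 -0.543
```

View pics/turn.png

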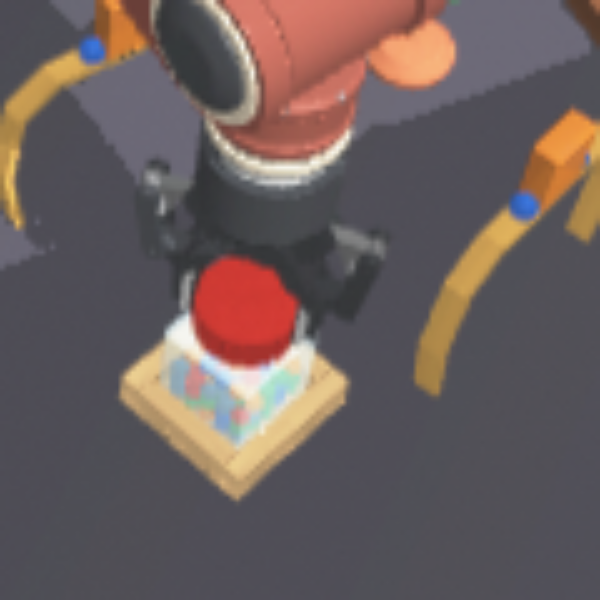

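The lid is gripped on its sides, scene px ~(349,201), with the jar still seated. The turning torque didn't clearly drop, so I'll try a small lift and see whether the jar's weight comes with it.

```bash
python3 - <<'E'
from h import *
np.set_printoptions(precision=4,suppress=True,linewidth=150)
s=read_state();p=np.array(s["ee_pos"]);f0=s["contact_force"]
for dz in (.002,.004,.006,.008):
    line_to(p+[0,0,dz],velocity=.02);wait(.3);s=read_state();print(dz,s["ee_pos"],s["contact_force"],s["wrist_torque"],s["time"])
    if s["contact_force"][2]<-3: break
r=camera("scene");cv2.imwrite("pics/lift2.png",cv2.resize(r[140:260,300:420],(600,600)))
E
```

```text
0.002 [0.5733 0.1889 0.102 ] [-2.012   1.2991 -0.3282] [ 0.1886  0.2909 -0.247 ] 21.2583
0.004 [0.5734 0.1891 0.1043] [-1.94    0.622   1.8576] [ 0.1325  0.3586 -0.0987] 21.8083
0.006 [0.5733 0.1889 0.1061] [-1.2794 -0.0053  0.1317] [-0.1031  0.1751  0.0304] 22.3583
0.008 [0.5732 0.1891 0.1082] [-1.4276 -0.5167 -0.0945] [-0.0741  0.3233  0.0235] 22.9083
```

View pics/lift2.png

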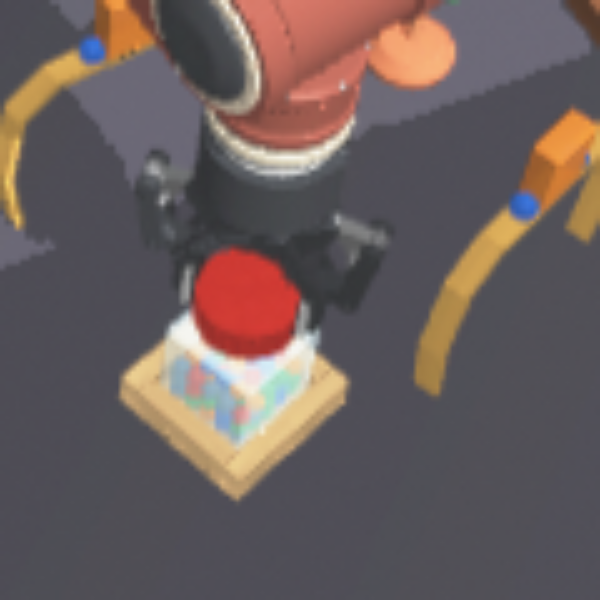

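No jar weight on the wrist (about 0 N where the jar alone would be 4.4 N). The lid has risen and the jar hasn't, so the threads have let go. I'll lift it clear.

```bash
python3 - <<'E'
from h import *
np.set_printoptions(precision=4,suppress=True,linewidth=150)
p=np.array(read_state()["ee_pos"]);p[2]=.142
line_to(p,velocity=.03);wait(.5);s=read_state();print(s["ee_pos"],s["contact_force"],s["opening"],s["time"])
r=camera("scene");cv2.imwrite("pics/final.png",np.hstack([cv2.resize(r[140:260,300:420],(400,400)),cv2.resize(r[180:300,150:270],(400,400))]))
E
```

```text
[0.5732 0.1891 0.142 ] [ 0.0992  0.6895 -0.3508] 0.05897339408700845 24.7333
```

View pics/final.png

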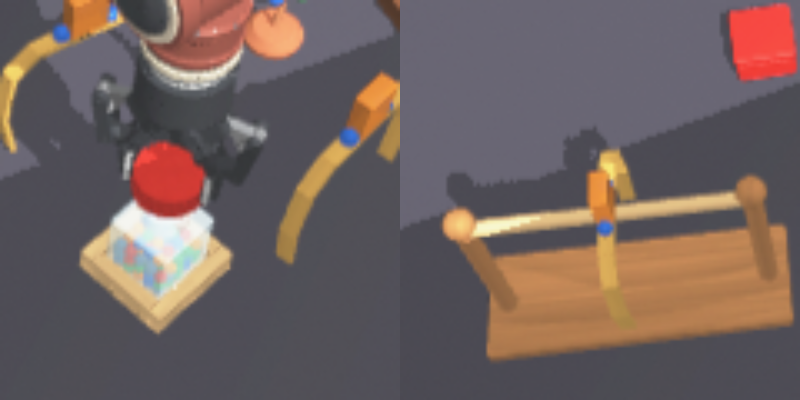

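The lid is held clear above the seated jar, scene px ~(350,193), and the headband is still on the bar. Handing in.

```bash
python3 -c "
from workcell import *
hand_in()"
```

```text
the job is handed in; nothing more can be done
```

I hung the headband over the display bar, unscrewed the lid, and handed the job in at about 25 s with the lid held above the jar. No verdict is reported.

- **Headband:** I lifted it off by its stone, lowered it onto the middle of the bar and let go. It touched the bar at the expected height. The last picture shows it still hanging there, one leg on each side, untouched.
- **Unscrewing:** I turned the lid 1.15 rad anticlockwise, under the 1.6 rad limit. The turning torque never dropped clearly and read about 0.2–0.38 N m, against the 0.4 given. So I confirmed the threads had let go with a small test lift: the wrist carried about 0 N, where the jar alone would weigh 4.4 N.
- **Final hold:** The lid is about 42 mm above its seat, so its rim should be about 124 mm above the jar's origin. The gripper opening reads 59 mm on the 62 mm lid. In the last picture the lid is clear of the jar and looks roughly level, and the jar is seated in the holder.
- **Not measured:** I never read the seal angle directly. The two cameras disagreed by up to about 6 mm on the lid's position, within tolerance. I judged the other goods only by eye where they showed in the crops; the blue dish was not in any of the last ones.

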